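# Close up the injector case

## Task

Put the tested injectors away: with your fingertips push the upright retaining flap down until it lies flat inside the case over the injectors, and only then push the hinged cover over and press it fully shut. Push gently, without pinching or gripping anything, and leave the injectors and everything on the bench where they are.

Things in the scene. Friction and masses are not known exactly. Their poses are not given: they have to be found in the camera images.
- case: Open grey sheet-steel case of the injector test bench, fixed to the bench: 240 (its x) x 180 (its y) x 75 mm high, walls 5 mm, holding three injectors. Origin: centre of its underside on the work surface; z up, x along the two hinge lines. The flap is hinged along the inside of its -y wall, the cover along the top of its +y wall.
- flap (a joint): Retaining flap's hinge, rad: 0 = flat inside the case (stop), 1.57 = upright, stop at 1.85. Hinge line along the case's x at case y = -78, z = 52 mm. Bare aluminium plate, 180 mm along the hinge, 100 mm hinge to free edge, 4 mm thick; flat, it runs from the hinge towards case +y, its upper (outer) face at z = 56 mm. It stays where it is left; 1 to 2 N near its edge moves it.
- flap_edge (a point): Middle of the flap's free edge, on its outer face, 100 mm from the hinge line. The outer face looks to case -y when the flap is upright and up when it is flat: push it there, towards case +y and then down.
- cover (a joint): Cover's hinge, rad: 0 = shut on the rim (stop), 1.57 = upright, stop at 2.0. Hinge line along the case's x at case y = +90, z = 75 mm. Grey steel plate, 246 mm along the hinge, 190 mm hinge to free edge, 4 mm thick, 12 mm lip; shut, it runs from the hinge towards case -y, its outer face at z = 79 mm. It stays where it is left; 1 to 3 N near its edge moves it.
- cover_edge (a point): Middle of the cover's free edge, on its outer face, 190 mm from the hinge line. The outer face looks to case +y when the cover is upright and up when it is shut: push it there, towards case -y and then down.
- injector0: Steel fuel injector, loose, 190 mm long and 26 mm thick, lying along the case's x on the case floor near case y = -57 mm, its top 32 mm above the work surface. Origin: middle of its underside. To be left alone.
- injector1: Steel fuel injector, loose, 190 mm long and 26 mm thick, lying along the case's x on the case floor near case y = 0 mm, its top 32 mm above the work surface. Origin: middle of its underside. To be left alone.
- injector2: Steel fuel injector, loose, 190 mm long and 26 mm thick, lying along the case's x on the case floor near case y = 57 mm, its top 32 mm above the work surface. Origin: middle of its underside. To be left alone.
- socket_tall: Loose steel tube socket, 28 mm across, 62 mm high, standing on the bench beside the case on the flap's side. Origin: centre of its foot. To be left alone.
- socket_short: Loose steel tube socket, 32 mm across, 35 mm high, standing on the flap's side of the case. Origin: centre of its foot. To be left alone.
- wrench: Loose steel wrench, 160 mm long, lying flat beside the case on the cover's side. Origin: middle of its underside. To be left alone.
- loupe: Loose round black loupe, 60 mm across, 22 mm high, on the cover's side of the case, beyond the wrench. Origin: centre of its underside. To be left alone.
- jar: Loose grey jar, 52 mm across, 60 mm high, standing on the flap's side of the case. Origin: centre of its foot. To be left alone.
- nut: Loose square steel nut with a collar, 30 mm wide, 30 mm high, by the case's +x end. Origin: centre of its underside. To be left alone.

How it is judged:
By the outcome, as a careful person would: the job done as asked, in the order asked, and still so for the second after the job is handed in, with the robot touching nothing.
It also fails if it takes over 58 s, if anything falls off the work surface, if the arm or the gripper's body presses on something with over 40 N, if the wrist force passes 120 N, or if a joint passes its speed limit or range.

## Robot

A 6-joint arm with a two-finger parallel gripper is mounted at the origin on the work surface. World frame = base frame: x ahead of the robot, y to its left, z up, the work surface at z = 0. Lengths are in m, angles in rad, forces in N, time in s.
With the tool pointing down it reaches from about 0.225 to 0.875 m from the base axis. Payload 3.4 kg.
Tool frame: the origin (TCP) lies at the very end of the fingers, on their centre line; the grasp point (between the pads) lies 19 mm behind it; z points along the fingers, y is the line along which they close (so a half turn about z gives the same grasp; the last joint's range is limited). The gripper opens to 85 mm and grips with 20 to 120 N. Pads are 22 mm wide; open, the fingers measure 114 mm over their backs; the gripper's body (76 mm by 85 mm) begins 54 mm behind the grasp point. The pads swing forward as they close: fully open they stand 13 mm farther back than shut.
Start: joints at [-1.465, 0.276, 1.505, -0, 1.361, -0.121], TCP at [0.129, -0.56, 0.231] pointing down, gripper open.
Joint ranges: [-2.89, 2.89], [-0.75, 2.08], [0.22, 2.7], [-1.18, 4.32], [0.11, 2.71], [-2.7, 2.7]. Speed limits (rad/s): [2.57, 2.57, 3.14, 3.14, 3.14, 3.14].

## Interface

Orientations are given as a unit quaternion [x, y, z, w].
In Python, from bench import observe, read_camera, close_job gives the robot as it stands. The module is installed in compiled form; this text tells all that it offers.
- The arm moves only by the tool drive_tool, never from a script. Its argument "rows" is a list of rows, each a list of 3 entries, a list of its own where there are three numbers: the shift along the tool's x, y, z in m, then the turn about the tool's z in rad, then the finger opening in m, from 0 to 0.0854. A call has 1 to 5 rows; each row is the pose to reach, as a shift and turn from the pose commanded when the call began, along the tool's axes at that moment; what a row does not reach only later rows make up. A row lasts 1/8 s, in which the tool goes at most 62.5 mm and 10.7 degrees, less where a joint would pass 70% of its speed; a pose out of reach is approached as far as the arm can. A call with a gripper value outside its range is refused whole. The fingers move at their own pace and stop on an object; "squeeze" is the grip in N (left out, the last holds). Time passes only in rows, so rows that repeat a pose let the fingers close. It gives the time, the measured TCP pose, the force, the opening and the grip force at its end, in the units of the state.
- observe(): the state, without advancing time (a new reading comes with each control period).
- read_camera(name): name is "side" or "top" or "wrist"; returns a dict with "frame" (384x512x3 uint8, blue, green, red), "K" (3x3 intrinsics, pixels), "rvec" (rotation vector, rad) and "tvec" (3), from world to camera coordinates, as OpenCV has them; the wrist camera has in their place "hand_eye" (4x4, takes a point from camera to tool coordinates, whose origin is the TCP and whose axes are the flange's). Camera axes: x right, y down, z forward; pixel columns grow to the right and rows downward; lengths in m; the calibration is good to about 2 mm. A picture is of the moment at which its call begins: read the wrist's pose just before it. There is no depth.
- close_job(): hands the job in; it is judged then, once.
The state is a dict: "t": time; "joints": joint angles; "dq": joint speeds; "effort": joint torques, N m; "tool_pos": TCP position; "orientation": TCP orientation; "force": force on the tool from outside, world axes, zero at the start; "torque": the same for the moment, N m; "width": opening from 0.0 (shut) to 1.0 (fully open); "grip_force": force on a finger pad.
Only numpy, scipy, OpenCV 4.12 (cv2) and the standard library are available. Lean on these libraries where they do the work, as an engineer would, in place of code of your own. Each camera call takes 0.05 s, during which the arm holds its last target. There are 200 camera calls.

## Working session

There is one attempt and no reset: what is moved stays moved. The work goes in short steps, Python scripts to look and compute and a tool call to move; the robot and the scene stay as the last step left them, time stands still between calls to the robot, and variables do not carry over. Pictures are saved under pics/ and viewed, at most 10 in all, crops included, and the job is handed in when it is done.

Besides the shell and the picture viewer there is one more tool, called by a JSON object that holds its "op" and its "data". drive_tool: Moves the arm, as the interface text tells. Its arguments: {"type":"object","properties":{"rows":{"type":"array","items":{"type":"array"}},"squeeze":{"type":"number"}},"required":["rows"]}

```bash
mkdir -p pics
python3 - <<'E'
from bench import *
import cv2,numpy as np
s=observe();print(s['t'],s['tool_pos'],s['orientation'],s['force'])
for n in('top','side'):
    c=read_camera(n);cv2.imwrite(f'pics/{n}0.png',c['frame']);R=cv2.Rodrigues(np.array(c['rvec']))[0]
    print(n,np.round(c['K'],1).tolist(),np.round(R,3).tolist(),c['tvec'],-R.T@np.array(c['tvec']).ravel())
    np.savez(f'{n}.npz',K=c['K'],R=R,t=np.array(c['tvec']).ravel())
E
```

```text
0.0 [ 0.12922293 -0.55975431  0.23043254] [ 9.93577429e-01  1.13150658e-01  9.82062121e-07 -9.06545553e-04] [ 0.26513531 -0.07722045 -0.15958942]
top [[426.8, 0.0, 257.8], [0.0, 426.8, 186.7], [0.0, 0.0, 1.0]] [[0.015, -1.0, -0.009], [-0.985, -0.013, -0.175], [0.174, 0.012, -0.985]] [0.02855421 0.61942611 0.76101399] [0.47662978 0.02795096 0.85772323]
side [[422.0, 0.0, 256.0], [0.0, 422.0, 187.1], [0.0, 0.0, 1.0]] [[-0.326, 0.945, -0.007], [0.67, 0.225, -0.707], [-0.667, -0.235, -0.707]] [ 0.15275052 -0.34115156  1.27433841] [1.12845742 0.23202656 0.66060807]
```

View pics/top0.png

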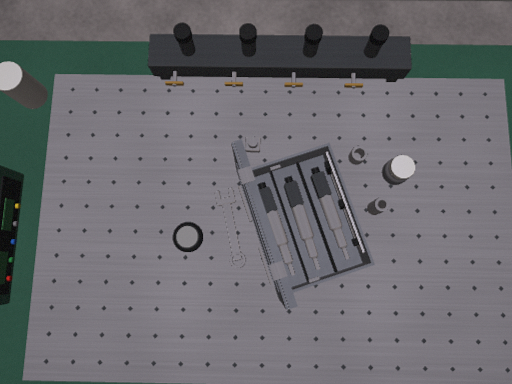

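View pics/side0.png

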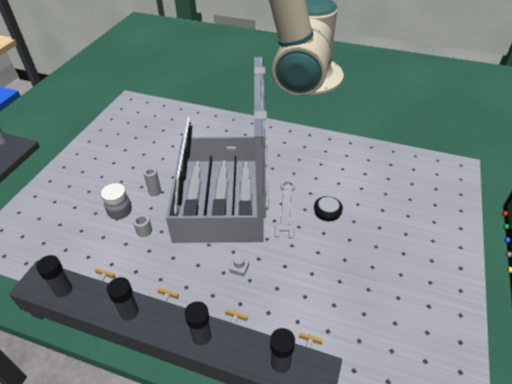

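The top view shows the case near (305,220), turned about 20°. The cover stands upright on the left, from (237,145) to (292,305). The flap stands at the right wall, from (330,160) to (360,245). The sockets are at (358,154) and (380,205), and the jar is at (402,168). I'll zoom in to get the corners.

Run:
```python
import cv2,numpy as np
a=cv2.imread('pics/top0.png')[125:315,215:425]; b=cv2.resize(a,None,fx=3.15,fy=3.15,interpolation=cv2.INTER_CUBIC)
b=cv2.convertScaleAbs(b,alpha=1.5,beta=20)
for u in range(220,425,20): cv2.putText(b,str(u),(int((u-215)*3.15),8),0,.35,(0,255,255)); cv2.line(b,(int((u-215)*3.15),10),(int((u-215)*3.15),18),(0,255,255))
for v in range(140,315,20): cv2.putText(b,str(v),(0,int((v-125)*3.15)),0,.35,(0,255,255))
cv2.imwrite('pics/topz.png',b)
```

```text
(no output)
```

View pics/topz.png

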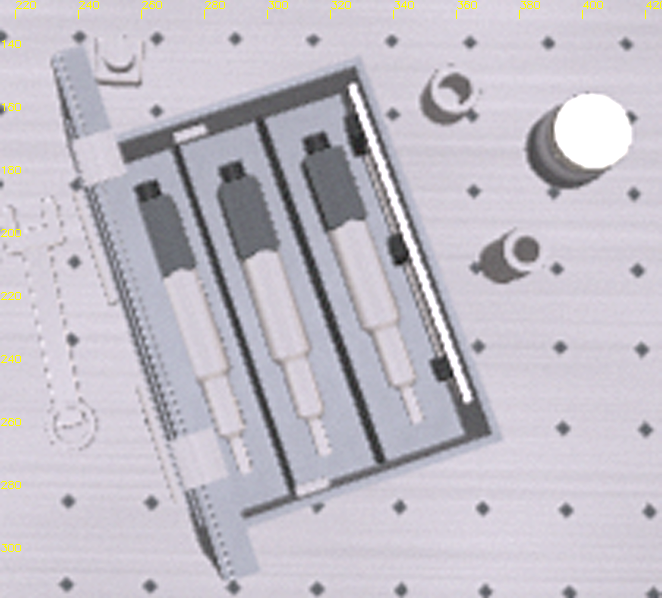

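```bash
cat > h.py <<'E'
import numpy as np
def ray(n,u,v,z):
    d=np.load(n+'.npz');r=d['R'].T@np.linalg.inv(d['K'])@[u,v,1];c=-d['R'].T@d['t'];return c+r*(z-c[2])/r[2]
def proj(n,p):
    d=np.load(n+'.npz');q=d['K']@(d['R']@np.asarray(p)+d['t']);return q[:2]/q[2]
E
python3 - <<'E'
from h import *
Z=lambda x,y,z:ray('top',215+x/3.15,125+y/3.15,z)
A=Z(358,58,.075);B=Z(500,437,.075);print('corners',A,B,np.linalg.norm(A-B))
ex=(A-B)[:2];yaw=np.arctan2(ex[1],ex[0]);ex=ex/np.linalg.norm(ex);ey=np.array([-ex[1],ex[0]])
O=(A+B)[:2]/2+.09*ey;print('yaw',yaw,'O',O)
np.savez('case.npz',O=O,ex=ex,ey=ey)
def loc(p):d=p[:2]-O;return np.round([d@ex,d@ey,p[2]],4)
for n,x,y,z in[('flap a',351,85,.15),('flap b',468,402,.15),('cov',52,55,.265),('cov',225,578,.265),('cov',80,45,.265),('cov',258,570,.265),('tall',525,250,.062),('short',455,92,.035),('jar',592,130,.06),('nut',120,55,.03),('loupe',-85,350,.02)]:
    p=Z(x,y,z);print(n,p.round(4),loc(p))
    # check projections
for l in[(.12,.09,.075),(-.12,.09,.075),(-.12,-.09,.075),(.12,-.09,.075),(0,-.078,.152),(0,.09,.265)]:
    w=np.r_[O+l[0]*ex+l[1]*ey,l[2]];print(l,proj('top',w).round(1),proj('side',w).round(1))
E
python3 - <<'E'
import cv2
b=cv2.imread('pics/side0.png')[50:250,80:350]; b=cv2.resize(b,None,fx=2.9,fy=2.9,interpolation=cv2.INTER_CUBIC)
cv2.imwrite('pics/sidez.png',cv2.convertScaleAbs(b,alpha=1.3,beta=20))
E
```

```text
corners [ 0.70048086 -0.09572367  0.075     ] [ 0.47740637 -0.17368171  0.075     ] 0.23630421498250284
yaw 0.3362033602527372 O [ 0.55925213 -0.04974143]
flap a [ 0.6639 -0.0799  0.15  ] [ 0.0888 -0.063   0.15  ]
flap b [ 0.495  -0.1384  0.15  ] [-0.0899 -0.0625  0.15  ]
cov [0.6458 0.0737 0.265 ] [0.1224 0.088  0.265 ]
cov [ 0.4163 -0.006   0.265 ] [-0.1205  0.0885  0.265 ]
cov [0.6507 0.061  0.265 ] [0.1229 0.0744 0.265 ]
cov [ 0.4198 -0.02    0.265 ] [-0.1218  0.074   0.265 ]
tall [ 0.5872 -0.1954  0.062 ] [-0.0216 -0.1467  0.062 ]
short [ 0.6906 -0.1626  0.035 ] [ 0.0867 -0.1499  0.035 ]
jar [ 0.6614 -0.239   0.06  ] [ 0.034  -0.2124  0.06  ]
nut [0.7134 0.0485 0.03  ] [0.178  0.0419 0.03  ]
loupe [0.5251 0.1728 0.02  ] [0.0412 0.2214 0.02  ]
(0.12, 0.09, 0.075) [238. 172.] [263.4 216.2]
(-0.12, 0.09, 0.075) [279.4 297.1] [261.6 135.1]
(-0.12, -0.09, 0.075) [374.1 264.7] [181.2 135.8]
(0.12, -0.09, 0.075) [328.3 142.5] [165.4 217. ]
(0, -0.078, 0.152) [353.3 197.9] [174.6 142.8]
(0, 0.09, 0.265) [257.  223.7] [262.8  90.6]
```

View pics/sidez.png

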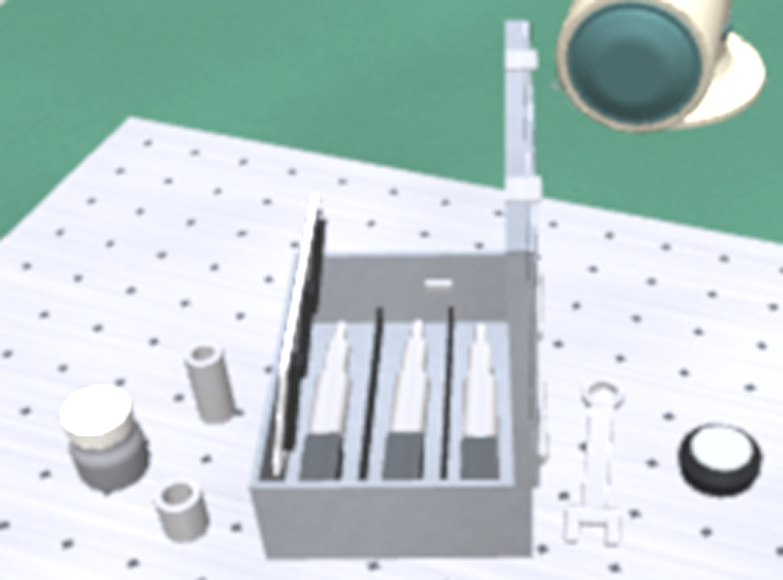

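The model agrees with the side view: the rim corner is at zoom (250,488), which is pixel (166,218), as predicted. The flap is at about 1.4 rad and the cover is close to upright. I'll go to the flap's outer side with the fingers shut.

{"op": "drive_tool", "data": {"rows": [[[0.05,-0.025,0],-0.108,0],[[0.1,-0.05,0],-0.108,0],[[0.15,-0.075,0],-0.108,0],[[0.2,-0.1,0],-0.108,0],[[0.25,-0.128,0],-0.108,0]]}}

```text
t: 0.72
tool_pos: [0.3452, -0.378, 0.231]
orientation: [0.986, 0.166, -0.0, -0.0]
force: [-0.2, -1.2, 0.5]
width: -0.001
grip_force: 0.0
```

```bash
cat >> h.py <<'E'
def st(*tg):
    from bench import observe
    from scipy.spatial.transform import Rotation as Ro
    c=np.load('case.npz');s=observe();p=np.array(s['tool_pos']);R=Ro.from_quat(s['orientation']).as_matrix()
    d=p[:2]-c['O'];ex,ey=c['ex'],c['ey']
    print('t',round(s['t'],2),'loc',np.round([d@ex,d@ey,p[2]],4),'yawerr',round(np.arctan2(R[1,0],R[0,0])-np.arctan2(ex[1],ex[0]),3),'F',np.round([s['force'][:2]@ex,s['force'][:2]@ey,s['force'][2]],1),'w',s['width'],'j',np.round(s['joints'],2))
    for l in tg:
        w=np.r_[c['O']+l[0]*ex+l[1]*ey,l[2]];print(l,'tool shift',(R.T@(w-p)).round(4))
E
python3 -c "
from h import st
st((-.055,-.14,.23),(-.055,-.14,.115))"
```

```text
t 0.72 loc [-0.3104 -0.2393  0.231 ] yawerr -0.002 F [-0.6 -1.   0.5] w -0.0012265269138897307 j [-0.97  0.18  1.63  0.    1.33  0.27]
(-0.055, -0.14, 0.23) tool shift [ 0.2552 -0.0998  0.001 ]
(-0.055, -0.14, 0.115) tool shift [ 0.2552 -0.0998  0.116 ]
```

{"op": "drive_tool", "data": {"rows": [[[0.052,-0.02,0],0,0],[[0.104,-0.04,0],0,0],[[0.156,-0.06,0.02],0,0],[[0.208,-0.08,0.05],0,0],[[0.255,-0.1,0.08],0,0]]}}

```text
t: 1.35
tool_pos: [0.5534, -0.1997, 0.1503]
orientation: [0.986, 0.167, 0.0, 0.0]
force: [0.9, -0.9, 0.4]
width: -0.003
grip_force: 0.0
```

```bash
python3 -c "
from h import st
st((-.055,-.14,.115),(-.055,-.09,.115))
from bench import *;import cv2
a=read_camera('side')['frame'];b=read_camera('top')['frame']
cv2.imwrite('pics/s2.png',cv2.convertScaleAbs(cv2.resize(cv2.hconcat([a[:256,60:400],b[90:346,190:530]]),None,fx=1.2,fy=1.2),alpha=1.3))"
```

```text
t 1.35 loc [-0.055  -0.1397  0.1503] yawerr -0.001 F [ 0.5 -1.2  0.4] w -0.0025399828494982973 j [-0.46  0.35  1.6  -0.    1.19  0.77]
(-0.055, -0.14, 0.115) tool shift [-0.      0.0003  0.0353]
(-0.055, -0.09, 0.115) tool shift [-0.0001 -0.0497  0.0353]
```

View pics/s2.png

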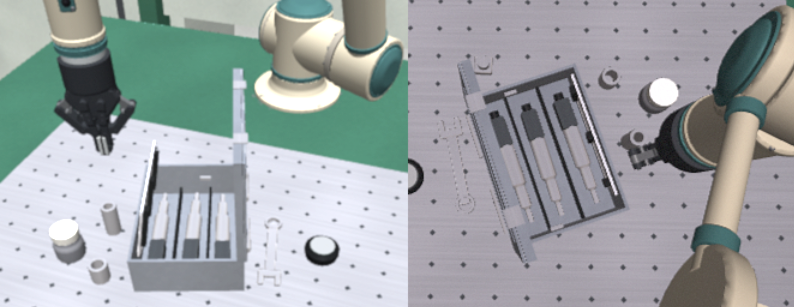

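The view shows the shut fingers outside the flap, with the forearm well clear of the cover and the sockets. I'll lower the tip and push.

{"op": "drive_tool", "data": {"rows": [[[0,-0.015,0.02],0,0],[[0,-0.03,0.036],0,0],[[0,-0.045,0.037],0,0],[[0,-0.055,0.037],0,0],[[0,-0.063,0.039],0,0]]}}

```text
t: 2.08
tool_pos: [0.5321, -0.1423, 0.1136]
orientation: [0.986, 0.167, 0.001, 0.001]
force: [0.0, -2.8, 3.1]
width: 0.001
grip_force: 1.1
```

{"op": "drive_tool", "data": {"rows": [[[0,-0.006,0.002],0,0],[[0,-0.012,0.005],0,0],[[0,-0.018,0.009],0,0],[[0,-0.023,0.013],0,0],[[0,-0.028,0.018],0,0]]}}

```text
t: 2.7
tool_pos: [0.5221, -0.1148, 0.094]
orientation: [0.986, 0.167, -0.0, -0.0]
force: [0.5, -0.7, 2.9]
width: 0.001
grip_force: 1.2
```

```bash
python3 -c "
from h import st
st()
from bench import *;import cv2
a=read_camera('side')['frame'];b=read_camera('top')['frame']
cv2.imwrite('pics/s3.png',cv2.convertScaleAbs(cv2.resize(cv2.hconcat([a[50:256,120:320],b[120:326,220:420]]),None,fx=1.9,fy=1.9),alpha=1.3))"
```

```text
t 2.7 loc [-0.0565 -0.0491  0.094 ] yawerr -0.001 F [ 0.3 -0.8  2.9] w 0.0011094205263196405 j [-0.35  0.33  1.8   0.    1.01  0.89]
```

View pics/s3.png

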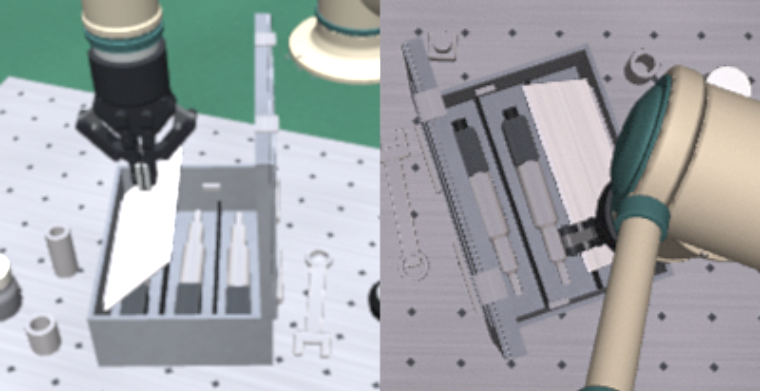

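The flap is tilting over as planned, about 40° from flat. I'll keep following the arc down.

{"op": "drive_tool", "data": {"rows": [[[0,-0.005,0.007],0,0],[[0,-0.009,0.014],0,0],[[0,-0.013,0.022],0,0],[[0,-0.015,0.029],0,0],[[0,-0.016,0.034],0,0]]}}

```text
t: 3.42
tool_pos: [0.5166, -0.0996, 0.0596]
orientation: [0.986, 0.167, -0.0, -0.0]
force: [0.5, 1.1, 3.0]
width: 0.004
grip_force: 1.0
```

{"op": "drive_tool", "data": {"rows": [[[0,0,0.002],0,0],[[0,0,0.004],0,0],[[0,0,0.006],0,0],[[0,0,0.006],0,0]]}}

```text
t: 3.92
tool_pos: [0.5165, -0.1, 0.0559]
orientation: [0.986, 0.167, -0.0, 0.0]
force: [-3.4, 2.0, 14.4]
width: 0.002
grip_force: 6.8
```

```bash
python3 -c "
from h import st
st()"
```

```text
t 3.92 loc [-0.0569 -0.0334  0.0559] yawerr -0.001 F [-2.5  3.  14.4] w 0.0021782233820170195 j [-0.32  0.36  1.86 -0.    0.92  0.91]
```

The flap is on its stop: the tip is at z 55.9 mm with 14 N. I'll lift straight up, check, and cross above the cover.

{"op": "drive_tool", "data": {"rows": [[[0,0,-0.05],0,0],[[0,0,-0.1],0,0],[[0,0,-0.16],0,0],[[0,0,-0.22],0,0],[[0,0,-0.27],0,0]]}}

```text
t: 4.55
tool_pos: [0.517, -0.1007, 0.3268]
orientation: [0.986, 0.166, 0.001, 0.001]
force: [-0.6, -0.9, -0.6]
width: -0.001
grip_force: 0.0
```

```bash
python3 -c "
from h import st
st((-.04,.15,.32),(-.04,.15,.22))
from bench import *;import cv2
a=read_camera('side')['frame'];b=read_camera('top')['frame']
cv2.imwrite('pics/s4.png',cv2.convertScaleAbs(cv2.resize(cv2.hconcat([a[:256,100:360],b[90:346,190:450]]),None,fx=1.5,fy=1.5),alpha=1.3))"
```

```text
t 4.55 loc [-0.0567 -0.0342  0.3268] yawerr -0.002 F [-0.9 -0.6 -0.6] w -0.0011198477109864028 j [-0.32  0.16  1.43 -0.    1.55  0.91]
(-0.04, 0.15, 0.32) tool shift [ 0.0164 -0.1842  0.0064]
(-0.04, 0.15, 0.22) tool shift [ 0.0162 -0.1844  0.1064]
```

View pics/s4.png

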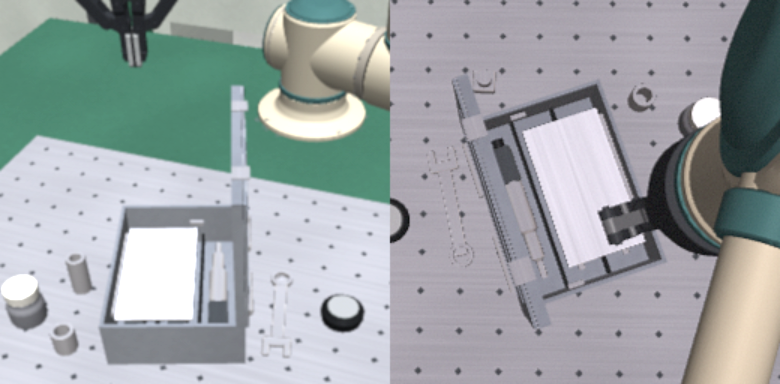

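The flap lies flat. Now I'll cross over the cover and come down behind it.

{"op": "drive_tool", "data": {"rows": [[[0,-0.05,0],0,0],[[0.005,-0.1,0],0,0],[[0.01,-0.15,0],0,0],[[0.015,-0.2,0],0,0],[[0.015,-0.2,0.0],0,0]]}}

```text
t: 5.28
tool_pos: [0.464, 0.0961, 0.3234]
orientation: [0.986, 0.169, -0.001, -0.0]
force: [0.2, -0.0, -0.6]
width: 0.004
grip_force: 0.0
```

{"op": "drive_tool", "data": {"rows": [[[0,0,0.04],0,0],[[0,0,0.08],0,0],[[0,0,0.1],0,0],[[0,0,0.1],0,0]]}}

```text
t: 5.78
tool_pos: [0.4642, 0.0924, 0.2221]
orientation: [0.986, 0.166, -0.002, 0.0]
force: [0.6, 0.4, 0.2]
width: -0.0
grip_force: 0.0
```

```bash
python3 -c "
from h import st
st()
from bench import *;import cv2
a=read_camera('side')['frame'];b=read_camera('top')['frame']
cv2.imwrite('pics/s5.png',cv2.convertScaleAbs(cv2.resize(cv2.hconcat([a[:256,100:360],b[90:346,190:450]]),None,fx=1.5,fy=1.5),alpha=1.3))"
```

```text
t 5.78 loc [-0.0428  0.1655  0.2221] yawerr -0.003 F [0.7 0.1 0.2] w -0.0002943432188300992 j [ 0.05  0.13  1.72 -0.    1.3   1.29]
```

View pics/s5.png

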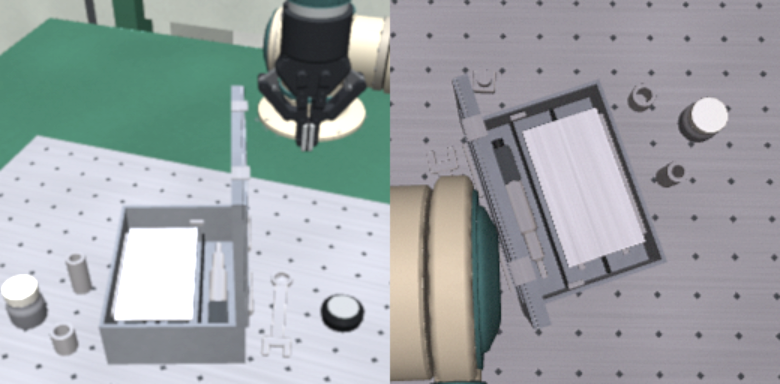

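All clear: the fingertips are behind the cover, at about (310,140) in the left panel. Now I'll push the cover over, following its arc.

{"op": "drive_tool", "data": {"rows": [[[0,0.02,-0.018],0,0],[[0,0.04,-0.018],0,0],[[0,0.055,-0.018],0,0],[[0,0.065,-0.018],0,0],[[0,0.075,-0.018],0,0]]}}

```text
t: 6.5
tool_pos: [0.4901, 0.0233, 0.2425]
orientation: [0.986, 0.167, 0.0, -0.001]
force: [0.6, 3.0, 0.7]
width: -0.005
grip_force: 1.4
```

{"op": "drive_tool", "data": {"rows": [[[0,0.014,0.003],0,0],[[0,0.028,0.005],0,0],[[0,0.042,0.01],0,0],[[0,0.056,0.015],0,0],[[0,0.07,0.022],0,0]]}}

```text
t: 7.12
tool_pos: [0.5135, -0.0444, 0.2199]
orientation: [0.986, 0.167, 0.0, 0.0]
force: [0.7, 1.7, 2.4]
width: 0.001
grip_force: 1.1
```

```bash
python3 -c "
from h import st
st((-.043,-.016,.19),(-.043,-.041,.158),(-.043,-.055,.128),(-.043,-.061,.104),(-.043,-.063,.079))"
```

```text
t 7.12 loc [-0.0415  0.0201  0.2199] yawerr -0.002 F [1.2 1.4 2.4] w 0.0012021028627453474 j [-0.22  0.19  1.65 -0.    1.3   1.02]
(-0.043, -0.016, 0.19) tool shift [-0.0015  0.0361  0.03  ]
(-0.043, -0.041, 0.158) tool shift [-0.0014  0.0611  0.062 ]
(-0.043, -0.055, 0.128) tool shift [-0.0014  0.075   0.092 ]
(-0.043, -0.061, 0.104) tool shift [-0.0014  0.081   0.116 ]
(-0.043, -0.063, 0.079) tool shift [-0.0014  0.083   0.141 ]
```

Contact is light, at 2 to 3 N, and following the arc. I'll continue.

{"op": "drive_tool", "data": {"rows": [[[0,0.012,0.008],0,0],[[0,0.024,0.018],0,0],[[0,0.036,0.03],0,0],[[0,0.046,0.041],0,0],[[0,0.055,0.053],0,0]]}}

```text
t: 7.75
tool_pos: [0.5313, -0.0959, 0.1664]
orientation: [0.986, 0.167, -0.0, 0.0]
force: [0.1, -0.1, 2.7]
width: 0.001
grip_force: 0.8
```

{"op": "drive_tool", "data": {"rows": [[[0,0.007,0.011],0,0],[[0,0.013,0.023],0,0],[[0,0.019,0.036],0,0],[[0,0.023,0.048],0,0],[[0,0.026,0.06],0,0]]}}

```text
t: 8.38
tool_pos: [0.5396, -0.1198, 0.1064]
orientation: [0.986, 0.167, -0.0, -0.0]
force: [0.5, 0.8, 0.5]
width: -0.002
grip_force: 0.6
```

```bash
python3 -c "
from h import st
st((-.043,-.063,.079))"
```

```text
t 8.38 loc [-0.0416 -0.0597  0.1064] yawerr -0.001 F [0.8 0.6 0.5] w -0.0019300817485717091 j [-0.34  0.34  1.74 -0.    1.06  0.89]
(-0.043, -0.063, 0.079) tool shift [-0.0014  0.0033  0.0274]
```

{"op": "drive_tool", "data": {"rows": [[[0,0.001,0.009],0,0],[[0,0.002,0.018],0,0],[[0,0.003,0.024],0,0],[[0,0.003,0.028],0,0],[[0,0.003,0.03],0,0]]}}

```text
t: 9.0
tool_pos: [0.5405, -0.1224, 0.0789]
orientation: [0.986, 0.167, -0.0, 0.0]
force: [-5.0, 2.9, 20.9]
width: -0.0
grip_force: 10.4
```

{"op": "drive_tool", "data": {"rows": [[[0,0,0.001],0,0],[[0,0,0.002],0,0],[[0,0,0.002],0,0]]}}

```text
t: 9.38
tool_pos: [0.5405, -0.1223, 0.0789]
orientation: [0.986, 0.167, 0.001, 0.0]
force: [-6.2, 1.7, 22.1]
width: -0.002
grip_force: 11.3
```

```bash
python3 -c "
from h import st
st()"
```

```text
t 9.38 loc [-0.0417 -0.0623  0.0789] yawerr -0.001 F [-5.3  3.7 22.1] w -0.0022111957947720208 j [-0.35  0.37  1.77 -0.    0.99  0.89]
```

The cover is hard on its stop at z 78.9 mm. I'll lift clear and check.

{"op": "drive_tool", "data": {"rows": [[[0,0,-0.03],0,0],[[0,0,-0.08],0,0],[[0,0.02,-0.13],0,0],[[-0.05,0.05,-0.17],0,0],[[-0.1,0.08,-0.17],0,0]]}}

```text
t: 10.0
tool_pos: [0.4755, -0.2302, 0.2482]
orientation: [0.986, 0.168, 0.003, 0.002]
force: [0.2, -0.6, -0.2]
width: 0.003
grip_force: 0.0
```

```bash
python3 -c "
from h import st
st()
from bench import *;import cv2
a=read_camera('side')['frame'];b=read_camera('top')['frame']
cv2.imwrite('pics/s6.png',cv2.convertScaleAbs(cv2.resize(cv2.hconcat([a[50:306,90:350],b[90:346,170:430]]),None,fx=1.5,fy=1.5),alpha=1.3))"
```

```text
t 10.0 loc [-0.1386 -0.1427  0.2482] yawerr 0.001 F [ 0.  -0.6 -0.2] w 0.0031038209984868767 j [-0.58  0.19  1.58 -0.    1.37  0.65]
```

View pics/s6.png

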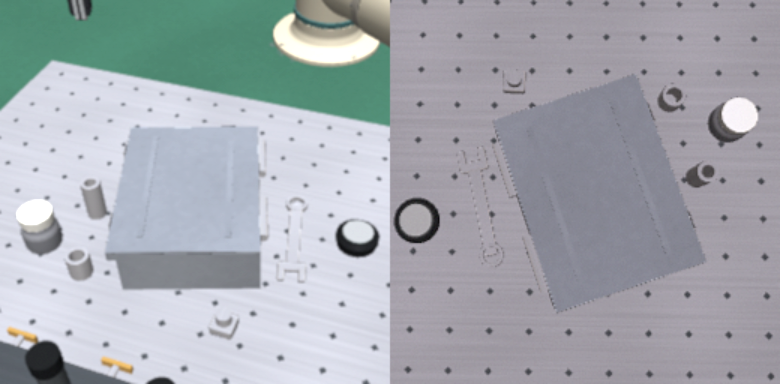

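The cover is fully shut, everything on the bench is where it was, and the robot is clear. I'll hand the job in.

```bash
python3 -c "
from bench import *
print(close_job())"
```

```text
the job is handed in; nothing more can be done
None
```

I pushed the flap flat first, then pressed the cover fully shut; nothing on the bench moved in the camera views, and the job was handed in at about 10 s of the 58 s allowed.

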